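Put the laundry bottles back on their own drip trays

TASK

On the laundromat's folding counter some of the bottles stand on the wrong drip trays, and the yellow tub has been left out on the counter. Put things right so that every bottle, and the tub, stands upright inside the rim of the tray of its own colour; no two fit one tray, so use the empty tray or a clear bit of counter as a parking spot while you swap. Do not tip anything over on the way, and leave the carton and the measuring cup where they are.

Things in the scene. Friction and masses are not known exactly. Their poses are not given: they have to be found in the camera images.
- blue_bottle: blue plastic bottle with a white cap, round, 140 mm tall: body 56 mm diameter up to 78 mm, shoulder narrowing to 36 mm at 95 mm, straight 36 mm cap from there to the top; about 0.3 kg. Origin: centre of its underside, z up
- green_bottle: green plastic bottle with a black cap, round, 120 mm tall: body 56 mm diameter up to 62 mm, shoulder narrowing to 34 mm at 75 mm, straight 34 mm cap from there to the top; about 0.3 kg. Origin: centre of its underside, z up
- red_bottle: red plastic bottle with a white cap, round, 130 mm tall: 56 mm diameter up to 30 mm, then a cone narrowing to 32 mm at 85 mm, straight 32 mm cap from there to the top; about 0.3 kg. Origin: centre of its underside, z up
- yellow_tub: all-yellow plastic tub, round, 80 mm tall, 56 mm diameter, its lid (the top 16 mm) 58 mm; about 0.25 kg; starts on the bare counter. Origin: centre of its underside, z up
- tray_blue: blue plastic drip tray, fixed to the counter: square, 92 mm outside, 84 mm inside, rim 12 mm high, its inner floor 4 mm above the counter, with one bottle standing in it at the start. Origin: centre of its underside, on the counter; x and y along its sides
- tray_green: green plastic drip tray, fixed to the counter: square, 92 mm outside, 84 mm inside, rim 12 mm high, its inner floor 4 mm above the counter, with one bottle standing in it at the start. Origin: centre of its underside, on the counter; x and y along its sides
- tray_red: red plastic drip tray, fixed to the counter: square, 92 mm outside, 84 mm inside, rim 12 mm high, its inner floor 4 mm above the counter, with one bottle standing in it at the start. Origin: centre of its underside, on the counter; x and y along its sides
- tray_yellow: yellow plastic drip tray, fixed to the counter: square, 92 mm outside, 84 mm inside, rim 12 mm high, its inner floor 4 mm above the counter, empty at the start. Origin: centre of its underside, on the counter; x and y along its sides
- carton: brown cardboard carton with a paper label, 70 x 100 x 55 mm high, loose, a bystander. Origin: centre of its underside
- cup: grey open measuring cup, 68 mm across the rim, 75 mm tall, loose, a bystander. Origin: centre of its underside
There are look-alikes about, which are no part of the job. Of the things like the blue_bottle, leave any that is orange or purple; of the rest the smaller one is meant.

How it is judged (in metres and radians):
At the end, for the whole second after the job is handed in: Each of the four containers stands on the floor of the tray of its own colour (underside centre within 21 mm of the tray's centre, which is anywhere inside the rim, and less than 8 mm above the tray's underside), upright within 0.1 rad, released and at rest (below 20 mm/s) (horizontal distance between blue_bottle and tray_blue below 0.021 m and z of blue_bottle in the frame of tray_blue below 0.008 m and angle between each of blue_bottle, green_bottle, red_bottle, yellow_tub's own z axis and vertical below 0.1 rad and linear speed of each of blue_bottle, green_bottle, red_bottle, yellow_tub below 0.02 m/s and horizontal distance between green_bottle and tray_green below 0.021 m and z of green_bottle in the frame of tray_green below 0.008 m and horizontal distance between red_bottle and tray_red below 0.021 m and z of red_bottle in the frame of tray_red below 0.008 m and horizontal distance between yellow_tub and tray_yellow below 0.021 m and z of yellow_tub in the frame of tray_yellow below 0.008 m); the robot touches nothing.
It fails at once if a bottle or the tub is tipped over (tilted by more than 0.7 rad) (angle between any of blue_bottle, green_bottle, red_bottle, yellow_tub's own z axis and vertical above 0.7 rad).
It fails at once if the carton or the measuring cup is displaced by more than 25 mm (distance of any of carton, cup from where it was at the start of the episode above 0.025 m).
It also fails if it takes over 125 s, if anything falls off the work surface, if the arm or the gripper's body presses on something with over 40 N, if the wrist force passes 120 N, or if a joint passes its speed limit or range.

ROBOT

A 6-joint arm with a two-finger parallel gripper is mounted at the origin on the work surface. World frame = base frame: x ahead of the robot, y to its left, z up, the work surface at z = 0. Lengths are in m, angles in degrees, forces in N, time in s.
With the tool pointing down it reaches from about 0.35 to 0.875 m from the base axis. Payload 4.2 kg.
Tool frame: the origin (TCP) lies midway between the tips of the shut fingers; the grasp point (between the pads) lies 19 mm behind it; z points along the fingers, y is the line along which they close (so a half turn about z gives the same grasp; the last joint's range is limited). The gripper opens to 87 mm and grips with 3 to 60 N. Pads are 19 mm wide; open, the fingers measure 117 mm over their backs; the gripper's body (75 mm by 190 mm) begins 51 mm behind the grasp point.
Start: joints at [91.421, 22.042, 0.453, 0, -68.411, -14.817], TCP at [0.145, 0.608, 0.223] pointing down, gripper open.
Joint ranges: [-179.83, 179.83], [-69.29, 118.12], [-61.27, 80.66], [-181.25, 117.63], [-171.15, -9.14], [-177.46, 177.46]. Speed limits (degrees/s): [159.86, 159.86, 180, 180, 180, 180].

INTERFACE

Orientations are given as [roll, pitch, yaw] about the fixed x, y, z axes, in that order (R = Rz(yaw) Ry(pitch) Rx(roll)).
In Python, from workcell import env gives the robot as it stands. The module is installed in compiled form; this text tells all that it offers. Calls block until the motion is done:
- env.goto(position, orientation): joint-space move of the TCP to a pose.
- env.move_straight(position, rotation=None, rate=0.15, force_limit=None): straight line of the TCP; rotation=None keeps the orientation; rate is the mean speed in m/s. With force_limit (N) it stops when the force on the tool has changed by that much, and returns True; else False.
- env.set_joints(angles): joint-space move.
- env.gripper_to(opening, grasp_force=None): opening from 0.0 (shut) to 1.0 (fully open); grasp_force is the grip in N (None keeps the last); returns when the fingers have stopped.
- env.dwell(seconds).
- env.inverse_kinematics(position, orientation): joint angles nearest the present ones, or None.
- env.read_state(): the state.
- env.grab_frame(name): name is "side" or "top"; returns a dict with "image" (420x560x3 uint8, blue, green, red), "fx", "fy", "cx", "cy" (pixels), "position" and "orientation" of the camera in the world. Camera axes: x right, y up, looking along -z (the intrinsics and any distortion apply to the point x, -y, -z); pixel columns grow to the right and rows downward; lengths in m; the calibration is good to about 2 mm. A picture is of the moment at which its call begins. There is no depth.
A pose or a line that the arm cannot do raises env.Unreachable and nothing moves.
- env.close_job(): hands the job in; it is judged then, once.
Trained networks look in a picture, given as the dict that the camera call returned (one of the last four; its "shot" number tells which), for a name from the list of things; names that differ only in an ending like _2 or _b are one class to them, and where a whole thing is asked for, a point or a joint stands for the part that bears it (a point fixed in the world has none). Each returns a list of dicts, best first, with "score" (0 to 1); they miss things now and then, are a little off and sometimes report something else, mostly with a low value. They report only what shows in the picture. A call takes as long as a camera call. They do not tell look-alikes from the thing itself.
- env.search_frame(picture, thing): "xyz" ([x, y, z] in m, in world coordinates, good to about 4 mm: the middle of the surface that is visible of it).
- env.trace(picture, thing): "mask" (420x560 bool, what is visible of it).
The state is a dict: "clock": time; "joint_positions": joint angles; "qvel": joint speeds; "joint_torque": joint torques, N m; "position": TCP position; "tool_rot": TCP orientation; "force": force on the tool from outside, world axes, zero at the start; "wrist_torque": the same for the moment, N m; "opening": opening from 0.0 (shut) to 1.0 (fully open); "finger_force": force on a finger pad.
Only numpy, scipy, OpenCV 4.12 (cv2) and the standard library are available. Lean on these libraries where they do the work, as an engineer would, in place of code of your own. Each camera call takes 0.05 s, during which the arm holds its last target. There are 200 camera calls.

## Working session

There is one attempt and no reset: what is moved stays moved. The work goes in short steps, each a Python script; the robot and the scene stay as the last script left them, time stands still between calls to the robot, and variables do not carry over. Pictures are saved under pics/ and viewed, at most 14 in all, crops included, and the job is handed in when it is done.

```bash
mkdir -p pics
python3 - <<'E'
from workcell import env
import cv2
for n in ("top","side"):
    p=env.grab_frame(n); cv2.imwrite(f"pics/{n}0.png",p["image"])
    print(n,{k:v for k,v in p.items() if k!="image"})
    for t in "blue_bottle green_bottle red_bottle yellow_tub tray_blue tray_green tray_red tray_yellow carton cup".split():
        print(t,[([round(float(a),3) for a in d["xyz"]],round(float(d["score"]),2)) for d in env.search_frame(p,t)])
print(env.read_state())
E
```

```text
top {'fx': 401.347297320867, 'fy': 401.347297320867, 'cx': 285.79883445344933, 'cy': 214.65197513954695, 'position': array([ 0.31582235, -0.01403178,  1.10355598]), 'orientation': array([  8.26562482,   0.50178903, -91.12145861]), 'shot': 1}
blue_bottle [([0.316, 0.194, 0.129], 0.89), ([0.445, 0.317, 0.086], 0.71), ([0.43, 0.197, 0.09], 0.7), ([0.331, 0.309, 0.116], 0.55)]
green_bottle [([0.434, 0.025, 0.077], 0.67), ([0.615, -0.342, 0.054], 0.3)]
red_bottle [([0.469, -0.229, 0.079], 0.72)]
yellow_tub [([0.611, -0.119, 0.076], 0.77)]
tray_blue [([0.429, 0.035, 0.003], 0.83)]
tray_green [([0.426, 0.202, 0.008], 0.65)]
tray_red [([0.46, -0.23, 0.002], 0.67), ([0.424, 0.2, 0.006], 0.54)]
tray_yellow [([0.61, 0.15, 0.006], 0.97), ([0.431, 0.037, 0.0], 0.6)]
carton [([0.612, -0.34, 0.052], 0.74)]
cup [([0.644, 0.353, 0.043], 0.94)]
side {'fx': 391.1301746119257, 'fy': 391.1301746119257, 'cx': 281.20695613396094, 'cy': 203.616557949309, 'position': array([0.12612775, 0.55382918, 0.50166551]), 'orientation': array([  55.3975282 ,    1.41686483, -149.85172693]), 'shot': 2}
blue_bottle [([0.4
[... 548 characters left out ...]
6], 0.84)]
{'clock': 1.1, 'joint_positions': array([ 9.14199318e+01,  2.20407947e+01,  4.54251245e-01,  9.95874345e-04,
       -6.84120812e+01, -1.48159747e+01]), 'qvel': array([ 0.01045765, -0.09683716, -0.00576483,  0.01435969, -0.05314887,
        0.03841559]), 'joint_torque': array([ 6.25279226e-04, -3.90484965e+01,  1.87622076e+01,  4.22467679e+00,
        1.52929482e-02, -3.22403241e-05]), 'position': array([0.14478352, 0.60798711, 0.22257312]), 'tool_rot': array([-1.79998434e+02, -5.43538540e-04, -1.33956765e+01]), 'force': array([-0.8472396 ,  0.60408027,  0.57567613]), 'wrist_torque': array([-0.02991255,  0.04853146,  0.05220532]), 'finger_force': 0.0, 'opening': 0.9976736678104208}
```

View pics/top0.png

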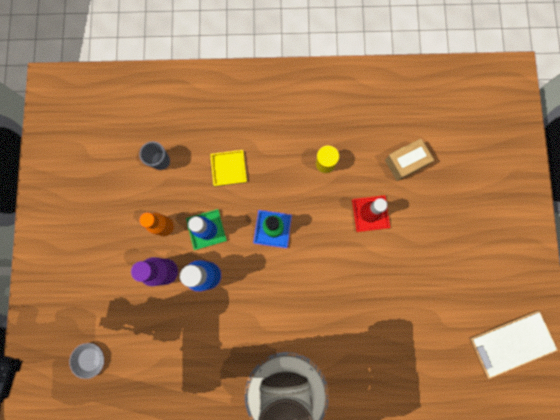

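View pics/side0.png

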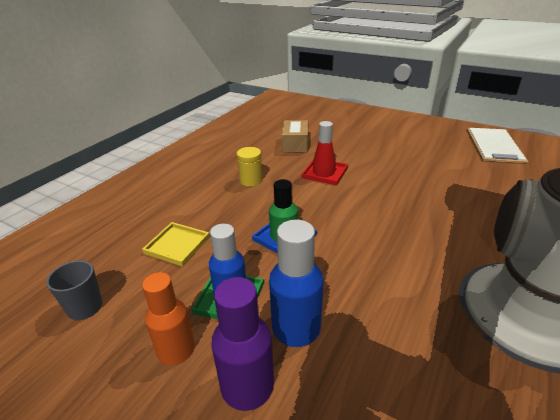

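The side and top views show:
- A small blue bottle at top (203,228) on the green tray, with a larger blue one at (200,276), an orange one at (155,224) and a purple one at (155,271). The small blue one is the target: it isn't orange or purple, and it is the smaller of the two blues.
- The green bottle at (272,226) on the blue tray.
- The red bottle at (375,210), already on the red tray.
- The tub at (328,158) and the empty yellow tray at (229,168).

Next I'll measure these by fitting silhouettes and confirm the blue bottle in a crop.

```bash
cat > h.py <<'E'
from workcell import env
import numpy as np, cv2
from scipy.optimize import minimize
from scipy.spatial.transform import Rotation as R
PROF=dict(blue_bottle=[(28,0),(28,78),(18,95),(18,140)],green_bottle=[(28,0),(28,62),(17,75),(17,120)],
 red_bottle=[(28,0),(28,30),(16,85),(16,130)],yellow_tub=[(28,0),(28,64),(29,64),(29,80)])
def proj(p,P):
    c=(np.asarray(P)-p["position"])@R.from_euler("xyz",p["orientation"],degrees=True).as_matrix()
    return np.c_[p["cx"]+p["fx"]*c[:,0]/-c[:,2], p["cy"]-p["fy"]*c[:,1]/-c[:,2]]
S=4
def fill(p,rings):
    m=np.zeros((420*S,560*S),np.uint8)
    for a,b in ([rings] if len(rings)==1 else zip(rings,rings[1:])) if len(rings)>1 else []:
        h=cv2.convexHull(((proj(p,np.r_[a,b])+.5)*S*16).astype(np.int32))
        cv2.fillConvexPoly(m,h,1,shift=4)
    return cv2.resize(m.astype(np.float32),(560,420),interpolation=cv2.INTER_AREA)
T=np.linspace(0,2*np.pi,40)
def bottle(n,q,z0):
    return [np.c_[q[0]+r/1e3*np.cos(T),q[1]+r/1e3*np.sin(T),0*T+z0+z/1e3] for r,z in PROF[n]]
def tray(q):
    c=np.array([[1,1],[1,-1],[-1,-1],[-1,1]])*.046
    c=c@R.from_euler("z",q[2]).as_matrix()[:2,:2].T+q[:2]
    return [np.c_[c,[z]*4] for z in (0,.012)]
def mask(p,n,xyz):
    u=proj(p,[xyz])[0]; best=None
    for d in env.trace(p,n):
        m=d["mask"]
        if m.sum()<30: continue
        v=np.argwhere(m).mean(0)[::-1]; e=np.hypot(*(v-u))
        if e<25 and (best is None or e<best[0]): best=(e,m)
    return None if best is None else best[1]
def fit(views,model,q0):  # views: (pic, mask, ignore)
    def cost(q):
        s=0
        for p,m,ig in views:
            f=fill(p,model(q)); k=~ig
            s+=np.minimum(f,m)[k].sum()/np.maximum(f,m)[k].sum()
        return -s/len(views)
    best=None
    n=len(q0); st=[.012,.012,.3][:n]
    for sg in (1,-1):
        sim=np.vstack([q0]+[np.array(q0)+sg*np.eye(n)[i]*st for i in range(n)])
        r=minimize(cost,q0,method="Nelder-Mead",options=dict(initial_simplex=sim,xatol=2e-4,fatol=1e-4))
        if best is None or r.fun<best.fun: best=r
    return best.x,-best.fun
E
cat > meas.py <<'E'
from h import *
import sys
ap=dict(blue_bottle=(.43,.21,.004),green_bottle=(.434,.035,.004),red_bottle=(.465,-.226,.004),yellow_tub=(.608,-.112,0))
tp=dict(tray_blue=(.43,.037,-.1),tray_green=(.426,.202,.15),tray_red=(.46,-.226,.05),tray_yellow=(.611,.15,.05))
pics=[env.grab_frame(n) for n in ("top","side")]
im=pics[0]["image"]; cv2.imwrite("pics/crop.png",cv2.resize(im[190:310,100:310],None,fx=3.5,fy=3.5,interpolation=cv2.INTER_CUBIC))
no=np.zeros((420,560),bool); occ=[no.copy(),no.copy()]
for n,(x,y,z) in ap.items():
    vs=[]
    for i,p in enumerate(pics):
        m=mask(p,n,(x,y,PROF[n][-1][1]/2000))
        if m is None: continue
        vs.append((p,m.astype(np.float32),no)); occ[i]|=m
    print(n,[(np.round(q,4),round(s,3)) for v in vs for q,s in [fit([v],lambda q:bottle(n,q,z),[x,y])]],
      [np.round(a,4) for a in fit(vs,lambda q:bottle(n,q,z),[x,y])] if vs else None)
for n,q0 in tp.items():
    vs=[]
    for i,p in enumerate(pics):
        m=mask(p,n,(*q0[:2],.006))
        if m is not None: vs.append((p,m.astype(np.float32),cv2.dilate(occ[i].astype(np.uint8),np.ones((3,3)))>0))
    print(n,[(np.round(q,4),round(s,3)) for v in vs for q,s in [fit([v],tray,q0)]])
E
python3 meas.py
```

```text
blue_bottle [(array([0.4378, 0.2109]), np.float64(0.922)), (array([0.4612, 0.1858]), np.float64(0.648))] [array([0.4378, 0.2106]), np.float64(0.7771)]
green_bottle [(array([0.4413, 0.0278]), np.float64(0.934)), (array([0.4429, 0.024 ]), np.float64(0.718))] [array([0.4411, 0.0272]), np.float64(0.8175)]
red_bottle [(array([ 0.4782, -0.2394]), np.float64(0.905)), (array([ 0.4797, -0.2444]), np.float64(0.916))] [array([ 0.4775, -0.2393]), np.float64(0.9056)]
yellow_tub [(array([ 0.6203, -0.1201]), np.float64(0.93)), (array([ 0.6214, -0.1235]), np.float64(0.915))] [array([ 0.6195, -0.1204]), np.float64(0.917)]
tray_blue [(array([ 0.4381,  0.0323, -0.1609]), np.float64(0.932)), (array([ 0.4662,  0.0258, -0.1936]), np.float64(0.305))]
tray_green [(array([0.4398, 0.2142, 0.2653]), np.float64(0.92))]
tray_red [(array([ 0.4746, -0.2403,  0.0966]), np.float64(0.944)), (array([ 0.4748, -0.2415,  0.1118]), np.float64(0.88))]
tray_yellow [(array([0.6126, 0.153 , 0.101 ]), np.float64(0.962)), (array([0.6117, 0.1526, 0.0902]), np.float64(0.96))]
```

View pics/crop.png

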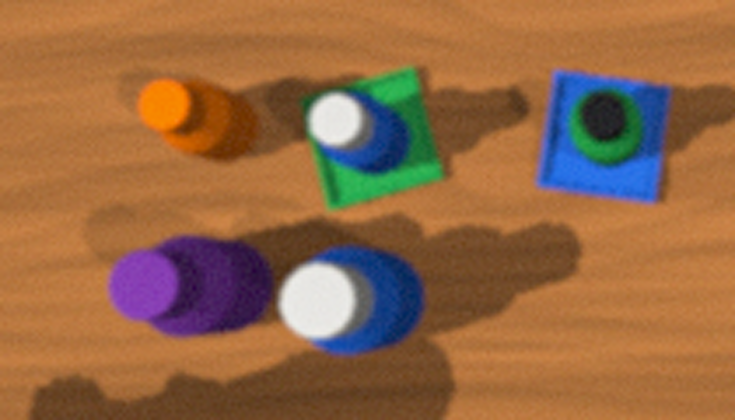

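The crop confirms it: the small blue bottle with the white cap, crop (355,130), stands in the green tray, and the larger blue one at (345,300) is the decoy. Red is already about 3 mm from its tray centre, so it stays. First I'll move green to the yellow tray to park it.

```bash
cat > mv.py <<'E'
from h import *
O=[180,0,-45]
def up(z):
    p=env.read_state()["position"]; env.move_straight([p[0],p[1],z],rate=.25)
def pick(xy,z,open_=.8,via=.26):
    env.gripper_to(open_)
    env.goto([*xy,via],O)
    env.move_straight([*xy,z+.03],rate=.25)
    hit=env.move_straight([*xy,z],rate=.08,force_limit=10)
    env.gripper_to(0,25)
    s=env.read_state(); print("grip",hit,s["opening"]*87,s["finger_force"],s["position"],s["clock"])
def place(xy,z,lift=.09):
    up(z+lift)
    s=env.read_state(); print("lift",s["opening"]*87,s["finger_force"])
    env.move_straight([*xy,z+lift],rate=.25)
    env.move_straight([*xy,z+.012],rate=.15)
    hit=env.move_straight([*xy,z-.003],rate=.03,force_limit=3)
    s=env.read_state(); print("set",hit,s["position"],s["force"])
    env.gripper_to(.8); up(z+.13); print(env.read_state()["clock"])
E
python3 - <<'E'
from mv import *
up(.30)
pick((.441,.028),.085)
place((.612,.153),.085)
p=env.grab_frame("top"); cv2.imwrite("pics/a.png",p["image"]); 
p=env.grab_frame("side"); cv2.imwrite("pics/b.png",p["image"])
E
```

```text
grip False 33.31853994848502 24.951604722300544 [0.44079495 0.02787311 0.08494508] 7.3917
lift 33.41436466245559 24.95249044150114
set True [0.61186035 0.15276358 0.08470183] [-0.20968202 -0.55647316  3.52510119]
11.5833
```

View pics/b.png

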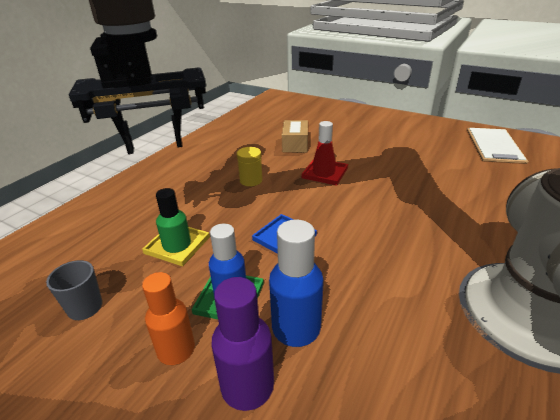

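Green (167,225) stands upright in the yellow tray. Blue is next.

Run:
```python
from mv import *
pick((.438,.211),.103)
assert 30<env.read_state()["opening"]*87<40
place((.438,.0325),.103)
pick((.612,.153),.085)
assert 30<env.read_state()["opening"]*87<40
place((.4395,.214),.085)
```

```text
grip False 35.38944100954858 24.98281525913626 [0.43777507 0.21074792 0.1030299 ] 14.5417
lift 35.23768026124207 24.982055160216987
set True [0.43801263 0.03242279 0.10269483] [0.28759365 0.02177853 3.7664362 ]
18.5667
grip False 33.75740221448574 24.996564192697406 [0.61193332 0.15289513 0.08506918] 21.6167
lift 33.21267045311633 24.996665571816266
set True [0.4396027  0.21413548 0.08473683] [-0.16160915 -0.47176307  2.76685821]
25.6833
```

```bash
python3 - <<'E'
from mv import *
env.gripper_to(1.0)
up(.26)
pick((.620,-.1205),.026,1.0)
assert 50<env.read_state()["opening"]*87<60
place((.612,.153),.030)
up(.26); env.goto([.45,-.42,.3],O)
p=env.grab_frame("top"); cv2.imwrite("pics/c.png",p["image"])
p=env.grab_frame("side"); cv2.imwrite("pics/d.png",p["image"])
E
sed -i 's/^ap=.*/ap=dict(blue_bottle=(.438,.0325,.004),green_bottle=(.4395,.214,.004),red_bottle=(.4775,-.239,.004),yellow_tub=(.612,.153,.004))/; s/crop.png/crop2.png/' meas.py; python3 meas.py
```

```text
grip False 57.036592192305086 24.99065637588501 [ 0.61981277 -0.1207188   0.02621491] 30.4083
lift 56.905141354620646 25.00651717185974
set True [0.61189855 0.15287211 0.02982671] [-0.30312371 -0.59483729  3.73671194]
34.525
blue_bottle [(array([0.4392, 0.0333]), np.float64(0.935)), (array([0.4426, 0.0265]), np.float64(0.711))] [array([0.4388, 0.0328]), np.float64(0.8186)]
green_bottle [(array([0.4413, 0.2137]), np.float64(0.928)), (array([0.4449, 0.2092]), np.float64(0.588))] [array([0.4413, 0.2135]), np.float64(0.7553)]
red_bottle [(array([ 0.4781, -0.2373]), np.float64(0.896)), (array([ 0.4787, -0.243 ]), np.float64(0.92))] [array([ 0.4773, -0.238 ]), np.float64(0.8939)]
yellow_tub [(array([0.6129, 0.1533]), np.float64(0.9)), (array([0.6134, 0.1517]), np.float64(0.939))] [array([0.6129, 0.1527]), np.float64(0.9169)]
tray_blue [(array([ 0.4385,  0.0321, -0.1484]), np.float64(0.892)), (array([ 0.4668,  0.025 , -0.1938]), np.float64(0.284))]
tray_green [(array([0.4407, 0.2144, 0.2576]), np.float64(0.915)), (array([0.44  , 0.2122, 0.2635]), np.float64(0.274))]
tray_red [(array([ 0.4758, -0.2379,  0.0945]), np.float64(0.936)), (array([ 0.4734, -0.2394,  0.1012]), np.float64(0.929))]
tray_yellow [(array([0.6131, 0.1531, 0.1027]), np.float64(0.928)), (array([0.612 , 0.1519, 0.0815]), np.float64(0.933))]
```

View pics/c.png

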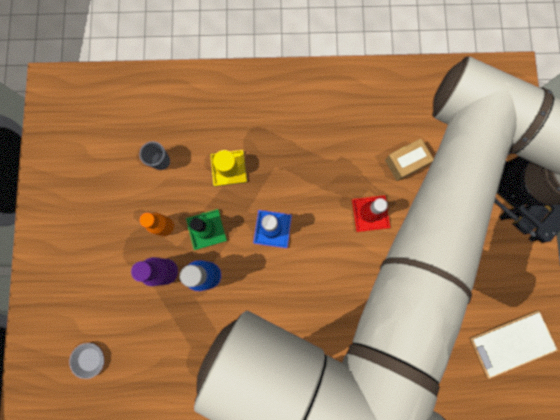

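View pics/d.png

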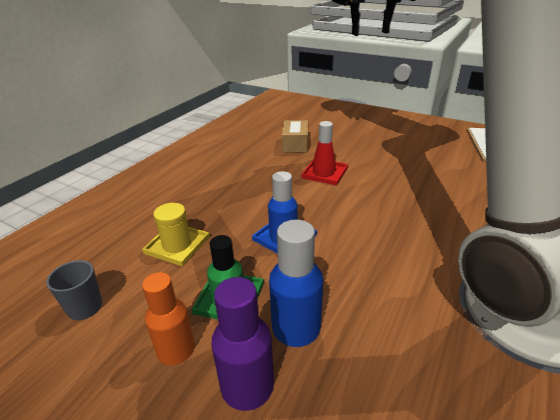

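All four stand upright in their own trays, with fitted offsets under about 4 mm: tub (225,165), green (205,228), blue (272,228) and red (375,210) in the top view. The carton (412,158) and cup (153,155) haven't moved.

```bash
python3 -c "
from workcell import env
print(env.close_job())"
```

```text
the job is handed in; nothing more can be done
None
```

The job is handed in at about 40 s of the 125 s: blue, green, red and the tub all stand upright in their own trays, within about 4 mm of centre by the last camera check; red was already in place, and the carton and cup were left alone.

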